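# Set out the condiments and close the pot

## Robot

A 6-joint arm with a two-finger parallel gripper is mounted at the origin on a cart in front of the work surface, level with it; the furniture and walls round the work are solid. World frame = base frame: x ahead of the robot, y to its left, z up, the work surface at z = 0. Lengths are in m, angles in rad, forces in N, time in s.
With the tool pointing down it reaches from about 0.325 to 0.9 m from the base axis. Payload 3.5 kg.
Tool frame: the origin (TCP) lies at the very end of the fingers, on their centre line; the grasp point (between the pads) lies 19 mm behind it; z points along the fingers, y is the line along which they close (so a half turn about z gives the same grasp; the last joint's range is limited). The gripper opens to 85 mm and grips with 20 to 120 N. Pads are 22 mm wide; open, the fingers measure 114 mm over their backs; the gripper's body (76 mm by 85 mm) begins 54 mm behind the grasp point. The pads swing forward as they close: fully open they stand 13 mm farther back than shut.
Start: joints at [-1.411, 0.276, -0.026, 1.268, 0, 1.467], TCP at [0.162, -0.604, 0.195] pointing down, gripper open.
Joint ranges: [-3.12, 3.12], [-0.85, 1.88], [-1.08, 1.24], [-1.95, 2.15], [-1.57, 1.53], [-3.14, 3.14]. Speed limits (rad/s): [2.57, 2.57, 3.14, 3.14, 3.14, 3.14].

## Interface

Orientations are given as a unit quaternion [x, y, z, w].
In Python, from station import bot, cams, workorder gives the robot as it stands.
- The arm moves only by the tool servo_tool, never from a script. Its argument "steps" is a list of rows, each a list of 5 numbers: the shift along the tool's x, y, z in m, then the turn about the tool's z in degrees, then the finger opening in m, from 0 to 0.0854. A call has exactly 10 rows; each row shifts and turns the commanded pose from where the row before left it, along the tool's axes as they then stand; what a row does not reach is not made up. A row lasts 1/10 s, in which the tool goes at most 50 mm and 8.59 degrees, less where a joint would pass 70% of its speed; a pose out of reach is approached as far as the arm can. A call is refused whole if a number of a shift passes 0.05 or a number of a turn 8.59, either way. A call with a gripper value outside its range is refused whole. The fingers move at their own pace and stop on an object; "newtons" is the grip in N (left out, the last holds). Time passes only in rows, so rows that do not move let the fingers close, or fill a call up. It gives the time, the measured TCP pose, the force, the opening and the grip force at its end, in the units of the state.
- bot.sense(): the state, without advancing time (a new reading comes with each control period).
- cams.get_image(name): name is "scene" or "top" or "wrist"; returns the picture (480x640x3 uint8, red, green, blue); there is no depth.
- cams.calibration(name): a dict with "fx", "fy", "cx", "cy" (pixels), "R" (3x3) and "t" (3): a world point X has camera coordinates R X + t. Camera axes: x right, y down, z forward; pixel columns grow to the right and rows downward; lengths in m; the calibration is good to about 2 mm. The wrist camera is an equidistant fisheye: a pixel r from the principal point sees the ray r / f radians off the axis. A picture is of the moment at which its call begins: read the wrist's pose just before it. calibration takes no time and is no camera call; for the wrist camera it gives the pose at the moment of the call.
- workorder.hand_in(): hands the job in; it is judged then, once.
The state is a dict: "time_s": time; "joint_positions": joint angles; "joint_vel": joint speeds; "joint_efforts": joint torques, N m; "eef_pos": TCP position; "tool_rot": TCP orientation; "contact_force": force on the tool from outside, world axes, zero at the start; "torque": the same for the moment, N m; "width": finger opening in m; "finger_force": force on a finger pad.
Only numpy, scipy, OpenCV 4.12 (cv2) and the standard library are available. Lean on these libraries where they do the work, as an engineer would, in place of code of your own. Each camera call takes 0.05 s, during which the arm holds its last target. There are 200 camera calls.

## Task

Set out the condiments that stand about on the open front half of the worktop: the wide red-lidded jar, the slim red-capped spice jar and the dropper bottle each go upright into the recess of the blue dish of their own size, the jar in the widest dish, the spice jar in the middle one and the dropper bottle in the smallest. Close the open terracotta pot with the one of the two terracotta lids that fits it, so that it sits fully down on the rim. Leave the other, oversized lid and the salt shaker where they are, and knock nothing over.

Things in the scene. Friction and masses are not known exactly. Their poses are not given: they have to be found in the camera images.
- wide_jar: The wide glass jar with a red screw lid, tan contents: 100 mm tall, body 60 mm across, red lid 65 mm across (top 12 mm only). Loose, 0.35-0.6 kg, standing upright on the open front half of the worktop. Origin: centre of the underside, z up; round, so its yaw does not matter.
- spice_jar: The slim spice jar with a red cap and brown label: 106 mm tall, body 42 mm across, cap (top 21 mm) 45 mm. Loose, about 0.11 kg, upright on the open front half of the worktop. Origin: centre of the underside, z up; round, so its yaw does not matter.
- dropper_bottle: The small brown dropper bottle with a black dropper top: 102 mm tall; body 32 mm across up to 70 mm high, above that the thin black top, 24 then 13 mm across. Loose, about 0.07 kg, upright on the open front half of the worktop. Origin: centre of the underside, z up; round, so its yaw does not matter.
- pot_lid: Smaller terracotta lid, fits the pot. Lies upright on its plug on the worktop; loose, 0.08 kg, 44 mm tall. From below: plug 50 mm across (bevelled to 40 at the bottom), 10 mm deep; flange 70 mm across, 10 to 16 mm high; round knob 18 to 44 mm high, neck 16 mm across at 26, head 22 mm across from 33 to 40 mm high. Origin: centre of the plug's underside, z up; yaw does not matter.
- big_lid: The larger terracotta-coloured lid of another pot, same shape, flange 88 mm across, plug 68 mm: it does not fit and stays where it is. Loose, on the front half of the worktop. Origin: centre of the underside, z up; round, so its yaw does not matter.
- salt_shaker: The salt shaker of clear glass with a grey top, 44 mm across, 90 mm tall. It stays where it is. Loose, on the front half of the worktop. Origin: centre of the underside, z up; round, so its yaw does not matter.
- wide_dish: The widest of three blue round dishes with a raised rim, for the wide jar: 92 mm over the rim, flat recess 82 mm across, recess floor 5 mm and rim top 12 mm above the worktop. (Wall cabinets hang 0.41 m above the worktop, doors 0.6 m and door knobs 0.57 m ahead of the robot: keep the wrist clear.) It is weighted and does not slide. Origin: centre of the underside, z up.
- middle_dish: The middle-sized blue round dish, for the spice jar: 72 mm over the rim, flat recess 62 mm across, recess floor 5 mm and rim top 12 mm above the worktop. It is weighted and does not slide. Origin: centre of the underside, z up.
- narrow_dish: The smallest blue round dish, for the dropper bottle: 58 mm over the rim, flat recess 48 mm across, recess floor 5 mm and rim top 12 mm above the worktop. It is weighted and does not slide. Origin: centre of the underside, z up.
- pot_rim (a point): Centre of the open mouth of the round terracotta-coloured pot, level with its rim, 60 mm above the worktop, z up. The pot is 72 mm across outside, its mouth 60 mm; with the lid seated, the lid's flange rests on the rim and the lid's origin is 10 mm below this point. The pot is weighted and does not slide.

How it is judged:
At the end, for the whole second after the job is handed in: All at rest: each condiment upright (0.1 rad) on the floor of its own dish, within 14 mm of its centre; smaller lid level on the pot (0.1 rad), within 8 mm of centre, seated to 3 mm; larger lid and salt shaker upright, within 40 mm of their starts (horizontal distance between wide_jar and wide_dish below 0.014 m and z of wide_jar in the frame of wide_dish between 0.002 and 0.009 m and angle between each of wide_jar, spice_jar, dropper_bottle, pot_lid's own z axis and vertical below 0.1 rad and linear speed of each of wide_jar, spice_jar, dropper_bottle, pot_lid below 0.02 m/s and horizontal distance between spice_jar and middle_dish below 0.014 m and z of spice_jar in the frame of middle_dish between 0.002 and 0.009 m and horizontal distance between dropper_bottle and narrow_dish below 0.014 m and z of dropper_bottle in the frame of narrow_dish between 0.002 and 0.009 m and horizontal distance between pot_lid and pot_rim below 0.008 m and z of pot_lid in the frame of pot_rim between -0.013 and -0.007 m and distance of each of big_lid, salt_shaker from where it was at the start of the episode below 0.04 m and angle between each of big_lid, salt_shaker's own z axis and vertical below 0.15 rad); the robot touches nothing.
It fails at once if The larger lid or the salt shaker is moved by more than 40 mm or tipped (distance of any of big_lid, salt_shaker from where it was at the start of the episode above 0.04 m or angle between any of big_lid, salt_shaker's own z axis and vertical above 0.5 rad).
It fails at once if A condiment is knocked over (angle between any of wide_jar, spice_jar, dropper_bottle's own z axis and vertical above 0.9 rad).
It also fails if it takes over 109 s, if anything falls off the work surface, if the arm or the gripper's body presses on something with over 40 N, if the wrist force passes 120 N, or if a joint passes its speed limit or range.

## Working session

There is one attempt and no reset: what is moved stays moved. The work goes in short steps, Python scripts to look and compute and a tool call to move; the robot and the scene stay as the last step left them, time stands still between calls to the robot, and variables do not carry over. Pictures are saved under pics/ and viewed, at most 14 in all, crops included, and the job is handed in when it is done.

Besides the shell and the picture viewer there is one more tool, called after "Call:" in YAML: its name, and indented under it one key for each argument. servo_tool: Moves the arm, as the interface text tells. Its arguments: {"type":"object","properties":{"steps":{"type":"array"},"newtons":{"type":"number"}},"required":["steps"]}

```bash
mkdir -p pics; ls; python3 - <<'E'
from station import bot,cams
import cv2,numpy as np
s=bot.sense(); print({k:np.round(v,3).tolist() for k,v in s.items()})
for n in("top","scene"):
    cv2.imwrite(f"pics/{n}0.png",cams.get_image(n)[...,::-1])
for n in("top","scene","wrist"):
    c=cams.calibration(n);print(n,{k:np.round(v,3).tolist() for k,v in c.items()})
E
```

```text
pics
{'time_s': 0.0, 'joint_positions': [-1.411, 0.277, -0.028, 1.268, -0.0, 1.467], 'joint_vel': [0.001, 0.003, -0.001, 0.001, -0.0, -0.001], 'joint_efforts': [-0.001, -44.551, 29.52, 0.017, -0.0, 0.0], 'eef_pos': [0.162, -0.603, 0.194], 'tool_rot': [0.991, 0.131, -0.0, -0.001], 'contact_force': [0.941, -0.252, 0.344], 'torque': [-0.007, -0.037, 0.035], 'finger_force': 0.0, 'width': 0.085}
top {'fx': 562.461, 'fy': 562.461, 'cx': 312.382, 'cy': 237.935, 'R': [[-0.02, -1.0, -0.013], [-0.986, 0.022, -0.166], [0.166, 0.01, -0.986]], 't': [0.026, 0.442, 1.211]}
scene {'fx': 531.956, 'fy': 531.956, 'cx': 324.912, 'cy': 240.414, 'R': [[-0.845, -0.535, 0.006], [-0.365, 0.569, -0.737], [0.391, -0.624, -0.676]], 't': [0.386, 0.205, 1.237]}
wrist {'fx': 371.648, 'fy': 371.648, 'cx': 311.363, 'cy': 244.54, 'R': [[0.259, -0.966, -0.002], [-0.923, -0.248, 0.294], [-0.284, -0.074, -0.956]], 't': [-0.623, -0.038, 0.378]}
```

View pics/top0.png

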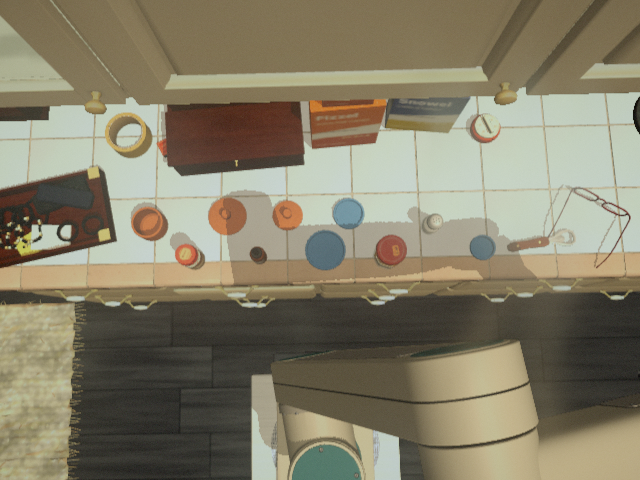

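View pics/scene0.png

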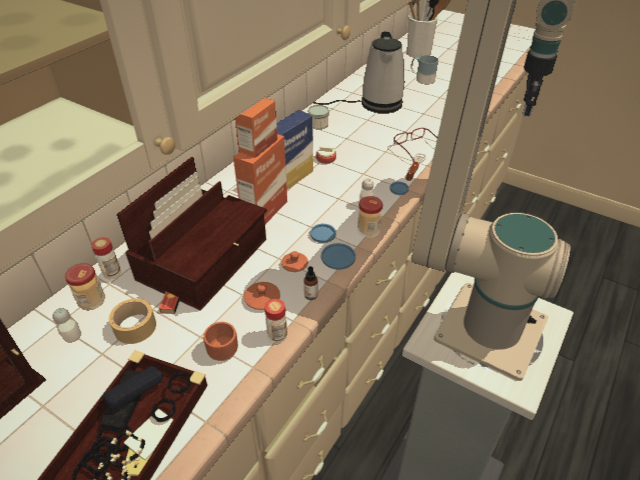

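The top view shows the pot at (149,222), spice jar (187,255), big lid (227,216), dropper (258,254), pot lid (288,214), middle dish (348,213), wide dish (325,250), wide jar (391,250), salt shaker (434,221) and narrow dish (482,247). The scene view agrees, with the pot at (220,340), spice cap (276,307), dropper (311,280), small lid (294,260), wide dish (338,256), middle dish (322,233), wide jar lid (370,204) and narrow dish (399,188).

```bash
cat > h.py <<'E'
import numpy as np,cv2
from station import bot,cams
def cast(c,uv,z):
    R,t=np.array(c["R"]),np.array(c["t"]); o=-R.T@t
    d=R.T@np.array([(uv[0]-c["cx"])/c["fx"],(uv[1]-c["cy"])/c["fy"],1]); return o+d*(z-o[2])/d[2]
def blob(img,uv,r,lo,hi):
    """contour of the hsv blob nearest uv within a box of half size r"""
    x0,y0=max(uv[0]-r,0),max(uv[1]-r,0); h=cv2.cvtColor(img[y0:uv[1]+r,x0:uv[0]+r],cv2.COLOR_RGB2HSV)
    h[...,0]=(h[...,0].astype(int)+90)%180   # red -> 90
    m=cv2.morphologyEx(cv2.inRange(h,lo,hi),cv2.MORPH_CLOSE,np.ones((5,5)))
    cs,_=cv2.findContours(m,cv2.RETR_EXTERNAL,cv2.CHAIN_APPROX_NONE)
    k=max(cs,key=cv2.contourArea); return cv2.convexHull(k).reshape(-1,2)+[x0,y0]
def circ(c,hull,z):
    """hull onto plane z, enclosing-circle and ellipse there"""
    P=np.array([cast(c,p,z)[:2] for p in hull],np.float32)
    (a,b),ax,_=cv2.fitEllipse(P*1000); return np.round([a,b,*ax],1)
E
python3 - <<'E'
from h import *
RED=((80,110,50),(103,255,255)); BLUE=((8,70,40),(30,255,255)); DK=((0,0,0),(180,255,70))
top=[("pot",(149,222),24,RED,.06),("spice",(187,255),14,RED,.106),("biglid",(227,216),24,RED,.016),("drop",(258,254),12,DK,.09),("potlid",(288,214),20,RED,.016),("mid",(348,213),22,BLUE,.012),("wide",(325,250),26,BLUE,.012),("jar",(391,250),22,RED,.1),("narrow",(482,247),18,BLUE,.012)]
sc=[("pot",(220,340),24,RED,.06),("spice",(276,307),14,RED,.1),("biglid",(262,294),22,RED,.016),("potlid",(294,261),16,RED,.016),("mid",(322,233),18,BLUE,.012),("wide",(338,256),22,BLUE,.012),("jar",(371,205),16,RED,.095),("narrow",(399,188),13,BLUE,.012)]
for n,L in(("top",top),("scene",sc)):
    im=cv2.imread(f"pics/{n}0.png")[...,::-1].copy(); c=cams.calibration(n)
    for nm,uv,r,(lo,hi),z in L:
        h=blob(im,uv,r,lo,hi); print(n,nm,circ(c,h,z),h.min(0),h.max(0))
    if n=="top":big=cv2.resize(im[190:290,120:520],(800,200),interpolation=cv2.INTER_CUBIC);
    else: print("salt top",cast(c,(367,183),.085))
c=cams.calibration("top");print("salt",cast(c,(434,218),.09),"dropper tip",cast(c,(258,254),.1))
E
```

```text
top pot [479.5 375.1  68.3  82.8] [131 207] [166 239]
top spice [402.  282.1  43.6  51. ] [173 244] [197 265]
top biglid [501.9 210.4  84.6  85.6] [209 198] [245 234]
top drop [404.  134.5  13.9  24.5] [252 249] [261 257]
top potlid [500.5  73.2  66.4  67.7] [273 201] [302 229]
top mid [502.6 -63.5  59.1  64.8] [334 200] [360 224]
top wide [423.2 -46.5  13.3  74.4] [334 255] [339 263]
top jar [ 403.2 -147.7   62.3   64.1] [376 235] [405 264]Traceback (most recent call last):
  File "<stdin>", line 8, in <module>
  File "h.py", line 12, in blob
    k=max(cs,key=cv2.contourArea); return cv2.convexHull(k).reshape(-1,2)+[x0,y0]
ValueError: max() iterable argument is empty
```

```bash
python3 - <<'E'
from h import *
RED=((80,110,50),(103,255,255)); BLUE=((5,60,20),(45,255,255))
im=cv2.imread("pics/top0.png")[...,::-1].copy(); hs=cv2.cvtColor(im,cv2.COLOR_RGB2HSV)
for u,v in((325,250),(482,247),(348,213),(468,248),(350,250),(257,254),(260,258)):print(u,v,hs[v,u],im[v,u])
E
python3 - <<'E'
from h import *
RED=((80,110,50),(103,255,255)); BLUE=((5,100,20),(40,255,255))
top=[("mid",(348,213),22,BLUE,.012),("wide",(325,250),26,BLUE,.012),("narrow",(482,247),18,BLUE,.012)]
sc=[("pot",(220,340),24,RED,.06),("spice",(276,307),14,RED,.1),("biglid",(262,294),22,RED,.016),("potlid",(294,261),16,RED,.016),("jar",(371,205),16,RED,.095),("mid",(322,233),18,BLUE,.012),("wide",(338,256),22,BLUE,.012),("narrow",(399,188),13,BLUE,.012)]
for n,L in(("top",top),("scene",sc)):
    im=cv2.imread(f"pics/{n}0.png")[...,::-1].copy(); c=cams.calibration(n)
    for nm,uv,r,(lo,hi),z in L:
        try: h=blob(im,uv,r,lo,hi); print(n,nm,circ(c,h,z),h.min(0),h.max(0))
        except Exception as e: print(n,nm,e)
c=cams.calibration("scene");print("salt top",cast(c,(367,183),.085),"drop tip",cast(c,(311,270),.1))
c=cams.calibration("top");print("salt",cast(c,(434,218),.09),"dropper tip",cast(c,(258,254),.1))
im=cv2.imread("pics/top0.png"); cv2.imwrite("pics/c1.png",cv2.resize(im[190:290,120:320],(800,400),interpolation=cv2.INTER_CUBIC))
E
```

```text
325 250 [ 98  63 122] [ 92 114 122]
482 247 [ 90  40 121] [102 121 121]
348 213 [ 98  72 163] [117 150 163]
468 248 [ 24  37 166] [166 161 142]
350 250 [ 23  36 171] [171 165 147]
257 254 [22 72 64] [64 59 46]
260 258 [ 11 118 108] [108  77  58]
top mid max() iterable argument is empty
top wide max() iterable argument is empty
top narrow max() iterable argument is empty
scene pot [471.7 393.7  71.8 103.6] [203 322] [237 359]
scene spice [413.7 280.7  49.5 103.5] [262 293] [285 320]
scene biglid [487.7 219.8  87.6 124.6] [244 282] [283 315]
scene potlid [500.4  76.1  70.9  71.9] [281 251] [309 271]
scene jar [ 405.3 -144.7   63.    77. ] [359 196] [382 213]
scene mid max() iterable argument is empty
scene wide max() iterable argument is empty
scene narrow max() iterable argument is empty
salt top [ 0.4657488  -0.23691611  0.085     ] drop tip [0.4014799  0.14811527 0.1       ]
salt [ 0.47129962 -0.2436424   0.09      ] dropper tip [0.40057873 0.1307923  0.1       ]
```

View pics/c1.png

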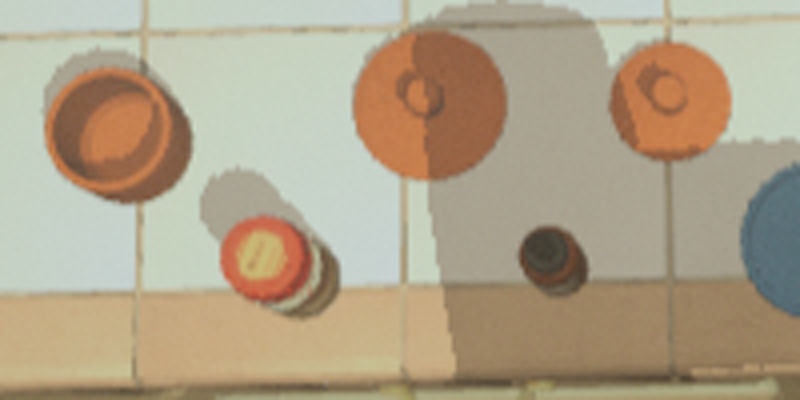

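Crop: pot rim centre at full-image pixel (147.3,222.8), spice cap (185.8,254.5), dropper top (256.5,252.3), pot lid flange (287.8,215.3). Next I'll measure the dishes using a blue-minus-red mask.

```bash
python3 - <<'E'
from h import *
for n,L in(("top",[("mid",(348,213),22),("wide",(325,250),26),("narrow",(482,247),18)]),("scene",[("mid",(322,233),20),("wide",(338,256),22),("narrow",(399,188),15)])):
    im=cv2.imread(f"pics/{n}0.png")[...,::-1].astype(int); c=cams.calibration(n)
    for nm,(u,v),r in L:
        s=im[v-r:v+r,u-r:u+r]; m=((s[...,2]-s[...,0])>0.12*s[...,2]).astype(np.uint8)
        k=max(cv2.findContours(m,cv2.RETR_EXTERNAL,cv2.CHAIN_APPROX_NONE)[0],key=cv2.contourArea)
        h=cv2.convexHull(k).reshape(-1,2)+[u-r,v-r]; print(n,nm,circ(c,h,.012),h.min(0),h.max(0))
c=cams.calibration("top")
for nm,uv,z in(("pot",(147.3,222.8),.06),("spice",(185.8,254.5),.106),("drop",(256.5,252.3),.1),("lid",(287.8,215.3),.016),("jar",(390.5,249.5),.1)):print(nm,np.round(cast(c,uv,z)*1000))
E
```

```text
top mid [502.8 -66.   69.6  69.9] [333 198] [363 228]
top wide [420.  -10.6  88.7  89.1] [305 231] [344 269]
top narrow [ 416.4 -361.9   47.6   53.6] [471 236] [492 258]
scene mid [502.1 -60.4  69.2  77.3] [310 224] [335 242]
scene wide [419.8  -5.4  88.   97.1] [321 243] [354 268]
scene narrow [ 418.  -358.    53.    64.4] [390 182] [407 194]
pot [481. 378.  60.]
spice [402. 281. 106.]
drop [404. 134. 100.]
lid [500.  72.  16.]
jar [ 404. -147.  100.]
```

Call:
servo_tool:
  steps:
    - [0,0,0,7.5,0.0854]
    - [0,0,0,7.5,0.0854]
    - [0.024,-0.04,0,0,0.0854]
    - [0.024,-0.04,0,0,0.0854]
    - [0.024,-0.04,0,0,0.0854]
    - [0.024,-0.04,0,0,0.0854]
    - [0.024,-0.04,0,0,0.0854]
    - [0.024,-0.04,0,0,0.0854]
    - [0.024,-0.04,0,0,0.0854]
    - [0.024,-0.04,0,0,0.0854]
  newtons: 40

```text
time_s: 1.1
eef_pos: [0.3544, -0.2814, 0.1944]
tool_rot: [1.0, 0.0, -0.0, -0.0]
contact_force: [0.8, -0.6, -0.5]
width: 0.085
finger_force: 0.0
```

```bash
cat >> h.py <<'E'
def look(name):
    s=bot.sense(); c=cams.calibration("wrist"); im=cams.get_image("wrist")
    cv2.imwrite(f"pics/{name}.png",im[...,::-1]); np.save(f"pics/{name}.npy",c,allow_pickle=True)
    print(np.round(s["eef_pos"],4),np.round(s["tool_rot"],3),round(s["time_s"],2),round(s["width"],4)); return c,im
def castw(c,uv,z):
    R,t=np.array(c["R"]),np.array(c["t"]); o=-R.T@t
    a=np.array([uv[0]-c["cx"],uv[1]-c["cy"]]); r=np.hypot(*a); th=r/c["fx"]
    d=R.T@np.array([*(a/r*np.sin(th)),np.cos(th)]); return o+d*(z-o[2])/d[2]
E
python3 - <<'E'
from h import *
look("w1")
E
```

```text
[ 0.3544 -0.2814  0.1944] [ 1.  0. -0. -0.] 1.1 0.085
```

View pics/w1.png

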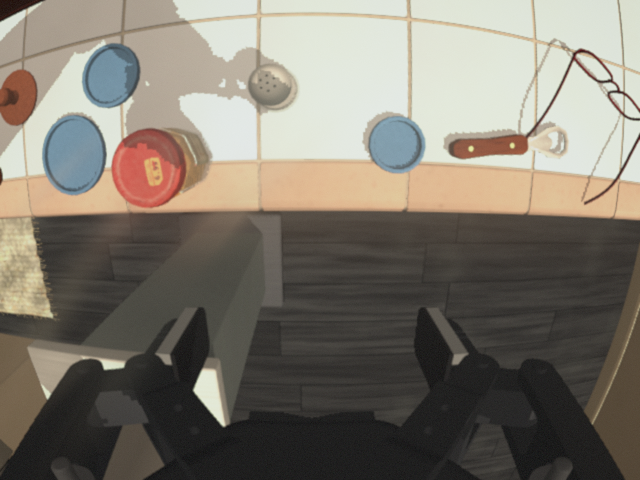

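The wrist view shows the narrow dish at (397,143), middle dish (110,75), wide dish (75,154), jar lid (148,167) and salt shaker top (271,87). I'll measure these.

```bash
cat >> h.py <<'E'
def wmeas(c,im,uv,r,kind,z):
    u,v=uv; s=im[max(v-r,0):v+r,max(u-r,0):u+r].astype(int); R,G,B=s[...,0],s[...,1],s[...,2]
    m=(B-R>0.12*B) if kind=="blue" else (R-B>0.5*R)
    k=max(cv2.findContours(m.astype(np.uint8),cv2.RETR_EXTERNAL,cv2.CHAIN_APPROX_NONE)[0],key=cv2.contourArea)
    h=cv2.convexHull(k).reshape(-1,2)+[max(u-r,0),max(v-r,0)]
    P=np.array([castw(c,p,z)[:2] for p in h],np.float32)*1000
    (a,b),ax,_=cv2.fitEllipse(P); return np.round([a,b,*ax],1)
E
python3 - <<'E'
from h import *
im=cv2.imread("pics/w1.png")[...,::-1]; c=np.load("pics/w1.npy",allow_pickle=True).item()
for n,uv,r,k,z in(("narrow",(397,143),35,"blue",.012),("mid",(110,75),36,"blue",.012),("wide",(75,154),42,"blue",.012),("jar",(148,167),40,"red",.1)):print(n,wmeas(c,im,uv,r,k,z))
print("salt",castw(c,(271,84),.088))
E
```

```text
narrow [ 420.  -364.3   55.4   55.9]
mid [504.1 -68.   69.6  72.3]
wide [422.4 -13.2  89.2  92.7]
jar [ 406.4 -152.2   61.1   66.3]
salt [ 0.46718458 -0.25025002  0.088     ]
```

Call:
servo_tool:
  steps:
    - [0.013,-0.033,0,0,0.0854]
    - [0.013,-0.033,0,0,0.0854]
    - [0.013,-0.033,0,0,0.0854]
    - [0.012,-0.033,0.01,0,0.0854]
    - [0,0,0.025,0,0.0854]
    - [0,0,0.03,0,0.0854]
    - [0,0,0.03,0,0.0854]
    - [0,0,0.03,0,0.0854]
    - [0,0,0.028,0,0.0854]
    - [0,0,0,0,0.0854]

```text
time_s: 2.15
eef_pos: [0.4007, -0.149, 0.038]
tool_rot: [1.0, 0.0, -0.004, -0.002]
contact_force: [-0.9, -0.0, -0.3]
width: 0.0853
finger_force: 0.0
```

Call:
servo_tool:
  steps:
    - [0,0,0,0,0.03]
    - [0,0,0,0,0.03]
    - [0,0,0,0,0.03]
    - [0,0,0,0,0.03]
    - [0,0,0,0,0.03]
    - [0,0,0,0,0.03]
    - [0,0,0,0,0.03]
    - [0,0,0,0,0.03]
    - [0,0,-0.01,0,0.03]
    - [0,0,-0.02,0,0.03]
  newtons: 50

```text
time_s: 3.15
eef_pos: [0.4024, -0.1502, 0.0706]
tool_rot: [1.0, 0.0, -0.002, -0.001]
contact_force: [0.3, 0.5, -3.8]
width: 0.0628
finger_force: 56.0
```

Call:
servo_tool:
  steps:
    - [0.004,-0.03,0,0,0.03]
    - [0.004,-0.035,0,0,0.03]
    - [0.004,-0.035,0,0,0.03]
    - [0.004,-0.028,0,0,0.03]
    - [0,-0.01,0,0,0.03]
    - [0,0,0,0,0.03]
    - [0,0,0,0,0.03]
    - [0,0,0.008,0,0.03]
    - [0,0,0.008,0,0.03]
    - [0,0,0,0,0.03]

```text
time_s: 4.15
eef_pos: [0.419, -0.0137, 0.0541]
tool_rot: [1.0, -0.0, -0.002, -0.0]
contact_force: [-0.3, -1.3, -4.0]
width: 0.0623
finger_force: 56.5
```

```bash
python3 - <<'E'
from h import *
look("w2")
cv2.imwrite("pics/t2.png",cams.get_image("top")[...,::-1])
E
```

```text
[ 0.419  -0.0137  0.0541] [ 1.    -0.    -0.002 -0.   ] 4.15 0.0623
```

View pics/w2.png

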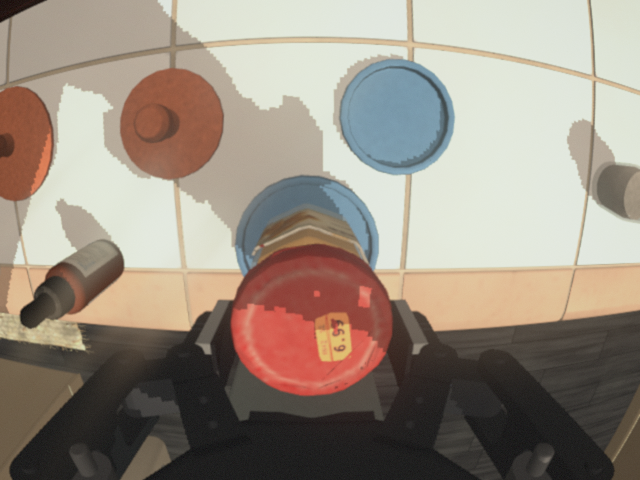

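The view shows the held jar's lid at about (312,320) above the wide dish at (308,235), the middle dish at (397,116), the pot lid at (172,122) and the dropper at (80,285). I'll measure the offset from the dish.

```bash
python3 - <<'E'
from h import *
im=cv2.imread("pics/w2.png")[...,::-1]; c=np.load("pics/w2.npy",allow_pickle=True).item()
print("jar",wmeas(c,im,(312,320),78,"red",.114),"mid",wmeas(c,im,(397,116),62,"blue",.012),"lid",wmeas(c,im,(172,122),58,"red",.016))
for p in((236,245),(379,245),(308,176)):print("dish edge",castw(c,p,.012))
# dropper: bottom far edge, tip
print("drop base edge",castw(c,(122,262),0.),"tip",castw(c,(35,312),.1),"shoulder",castw(c,(60,298),.08))
E
```

```text
jar [425.  -12.6  59.8  64.8] mid [504.6 -64.7  69.8  70.2] lid [503.6  72.   64.1  66.9]
dish edge [0.42507408 0.03446902 0.012     ]
dish edge [ 0.42496577 -0.05523682  0.012     ]
dish edge [ 0.46781771 -0.01093679  0.012     ]
drop base edge [0.40842797 0.12511907 0.        ] tip [0.41743155 0.1257863  0.1       ] shoulder [0.41635914 0.12312725 0.08      ]
```

Call:
servo_tool:
  steps:
    - [-0.001,0,0.005,0,0.03]
    - [-0.001,0,0.003,0,0.03]
    - [0,0,0,0,0.03]
    - [0,0,0,0,0.075]
    - [0,0,0,0,0.0854]
    - [0,0,0,0,0.0854]
    - [0,0,0,0,0.0854]
    - [0,0,0,0,0.0854]
    - [0,0,-0.03,0,0.0854]
    - [0,0,-0.05,0,0.0854]

```text
time_s: 5.25
eef_pos: [0.4149, -0.0126, 0.1254]
tool_rot: [1.0, 0.0, -0.004, -0.001]
contact_force: [1.5, -0.3, 0.1]
width: 0.0855
finger_force: 0.0
```

```bash
python3 - <<'E'
from h import *
c,im=look("w3")
print(wmeas(c,im,(312,290),100,"red",.105))
E
```

```text
[ 0.4149 -0.0126  0.1254] [ 1.     0.    -0.004 -0.001] 5.25 0.0855
[421.5 -10.3  61.4  62.9]
```

View pics/w3.png

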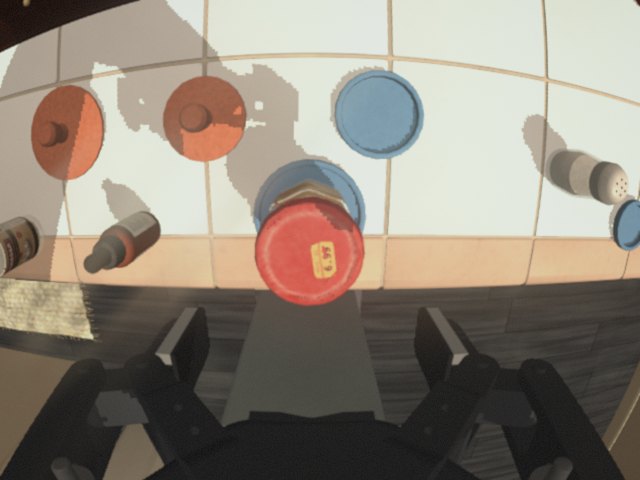

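The wide jar sits in its dish, about 1 mm off centre. The pot lid is at (204,117), the big lid at (67,132) and the dropper at (125,240), all still in place. Next is the pot lid.

Call:
servo_tool:
  steps:
    - [0.028,-0.028,0,0,0.0854]
    - [0.028,-0.028,0,0,0.0854]
    - [0.027,-0.028,0,0,0.0854]
    - [0,0,0.03,0,0.06]
    - [0,0,0.03,0,0.06]
    - [0,0,0.025,0,0.06]
    - [0,0,0.015,0,0.06]
    - [0,0,0.005,0,0.06]
    - [0,0,0,0,0.06]
    - [0,0,0,0,0.06]
  newtons: 30

```text
time_s: 6.3
eef_pos: [0.5027, 0.0679, 0.0236]
tool_rot: [1.0, 0.003, 0.001, -0.001]
contact_force: [0.1, 0.4, 0.5]
width: 0.0602
finger_force: 0.0
```

Call:
servo_tool:
  steps:
    - [0,0,0,0,0.01]
    - [0,0,0,0,0.01]
    - [0,0,0,0,0.01]
    - [0,0,0,0,0.01]
    - [0,0,0,0,0.01]
    - [0,0,0,0,0.01]
    - [0,0,0,0,0.01]
    - [0,0,-0.02,0,0.01]
    - [0,0,-0.03,0,0.01]
    - [0,0,-0.03,0,0.01]

```text
time_s: 7.3
eef_pos: [0.5008, 0.0677, 0.103]
tool_rot: [1.0, 0.003, -0.001, -0.001]
contact_force: [1.0, -0.3, 0.1]
width: 0.0103
finger_force: 0.0
```

```bash
python3 - <<'E'
from h import *
c,im=look("w4")
E
```

```text
[0.5008 0.0677 0.103 ] [ 1.     0.003 -0.001 -0.001] 7.3 0.0103
```

View pics/w4.png

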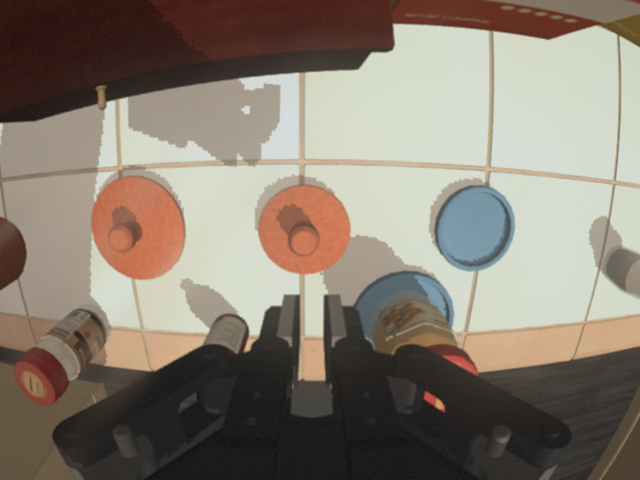

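```bash
python3 - <<'E'
from h import *
im=cv2.imread("pics/w4.png")[...,::-1]; c=np.load("pics/w4.npy",allow_pickle=True).item()
print("lid",wmeas(c,im,(304,228),56,"red",.016),"mid",wmeas(c,im,(475,227),50,"blue",.012),"big",wmeas(c,im,(139,227),62,"red",.016))
print("knob",castw(c,(304,239),.042), "fingertips",castw(c,(290,297),.103),castw(c,(333,297),.103))
print("edges",[np.round(castw(c,p,.016),4) for p in((304,184),(304,273),(259,228),(350,228))])
s=bot.sense();print(np.round(s["joint_positions"],3),np.round(s["eef_pos"],4))
E
```

```text
lid [504.   74.   66.3  66.9] mid [505.5 -63.9  69.9  70.8] big [506.3 210.5  81.5  85.2]
knob [0.50522385 0.07361979 0.042     ] fingertips [0.49118895 0.07975681 0.103     ] [0.49132108 0.05705518 0.103     ]
edges [array([0.5387, 0.0742, 0.016 ]), array([0.4705, 0.0742, 0.016 ]), array([0.5059, 0.1076, 0.016 ]), array([0.5063, 0.0402, 0.016 ])]
[ 5.000e-03  1.310e-01 -3.970e-01  1.035e+00  3.000e-03  3.141e+00] [0.5052 0.0678 0.1087]
```

The lid is undisturbed at (304,228), about (504,74) mm. The grasp closed empty. Joint 6 is also at its limit (3.141), so I'll yaw the tool by -45° before continuing.

Call:
servo_tool:
  steps:
    - [0,0,0,-7.5,0.05]
    - [0,0,0,-7.5,0.05]
    - [0,0,0,-7.5,0.05]
    - [0,0,0,-7.5,0.05]
    - [0,0,0,-7.5,0.05]
    - [0,0,0,-7.5,0.05]
    - [0,0,0,0,0.05]
    - [0,0,0.01,0,0.05]
    - [0,0,0.01,0,0.05]
    - [0,0,0,0,0.05]

```text
time_s: 8.35
eef_pos: [0.4996, 0.0677, 0.0804]
tool_rot: [0.923, 0.385, -0.002, -0.002]
contact_force: [-0.8, 0.1, 0.1]
width: 0.0501
finger_force: 0.0
```

```bash
cat >> h.py <<'E'
from scipy.spatial.transform import Rotation as Ro
def go(x,y,z=None):
    s=bot.sense(); p=s["eef_pos"]; d=np.array([x,y,p[2] if z is None else z])-p
    print("tcp",np.round(p,4),"tool shift",np.round(Ro.from_quat(s["tool_rot"]).inv().apply(d),4),"q6",round(s["joint_positions"][5],2))
E
python3 - <<'E'
from h import *
c,im=look("w5"); go(.504,.0735,.018)
E
```

```text
[0.4996 0.0677 0.0804] [ 0.923  0.385 -0.002 -0.002] 8.35 0.0501
tcp [0.5002 0.0677 0.0811] tool shift [ 0.0068 -0.0011  0.0631] q6 2.36
```

View pics/w5.png

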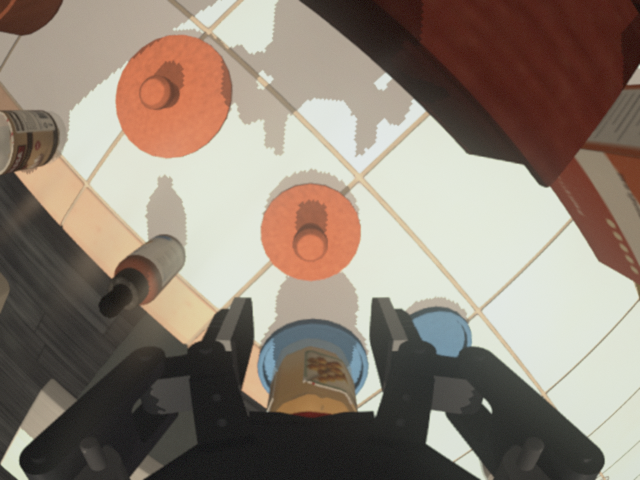

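The lid is at (311,230), with the knob top at (310,240). The open fingers straddle its line, and the dropper and big lid are untouched.

```bash
python3 - <<'E'
from h import *
im=cv2.imread("pics/w5.png")[...,::-1]; c=np.load("pics/w5.npy",allow_pickle=True).item()
print("lid",wmeas(c,im,(311,230),58,"red",.016),"knob",castw(c,(310,241),.043)); R=np.array(c["R"]);o=-R.T@np.array(c["t"]);print("cam",o)
# ray of finger tips: height where ray meets the finger plane (tool x = 0)
s=bot.sense(); T=Ro.from_quat(s["tool_rot"]).inv()
for uv in((240,298),(383,298)):
    for z in(.06,.08,.1,.12): print(uv,z,np.round(T.apply(castw(c,uv,z)-s["eef_pos"]),4))
E
```

```text
lid [503.7  75.   66.3  67. ] knob [0.50568318 0.07702224 0.043     ]
cam [0.5522649  0.12133864 0.25827962]
(240, 298) 0.06 [-0.0199 -0.0443  0.0213]
(240, 298) 0.08 [-0.0104 -0.0399  0.0013]
(240, 298) 0.1 [-0.0008 -0.0356 -0.0187]
(240, 298) 0.12 [ 0.0087 -0.0313 -0.0387]
(383, 298) 0.06 [-0.0198  0.041   0.021 ]
(383, 298) 0.08 [-0.0103  0.0367  0.001 ]
(383, 298) 0.1 [-0.0008  0.0325 -0.019 ]
(383, 298) 0.12 [ 0.0088  0.0282 -0.039 ]
```

Call:
servo_tool:
  steps:
    - [0.0075,-0.001,0.02,0,0.05]
    - [0,0,0.02,0,0.05]
    - [0,0,0.015,0,0.05]
    - [0,0,0.01,0,0.05]
    - [0,0,0.005,0,0.05]
    - [0,0,0,0,0.05]
    - [0,0,0,0,0.01]
    - [0,0,0,0,0.01]
    - [0,0,0,0,0.01]
    - [0,0,0,0,0.01]

```text
time_s: 9.4
eef_pos: [0.5067, 0.074, 0.0132]
tool_rot: [0.923, 0.385, 0.001, -0.001]
contact_force: [0.5, -0.2, 1.0]
width: 0.0098
finger_force: 0.0
```

```bash
python3 - <<'E'
from h import *
c,im=look("w6"); s=cams.get_image("scene")
a=cv2.resize(im[180:480,160:480],(560,525)); b=cv2.resize(s[200:340,220:360],(525,525),interpolation=cv2.INTER_CUBIC)
cv2.imwrite("pics/c6.png",np.hstack([a[:,:270*2-270+125],b[:, :400]])[...,::-1])
E
```

```text
[0.5067 0.074  0.0132] [ 0.923  0.385  0.001 -0.001] 9.4 0.0098
```

View pics/c6.png

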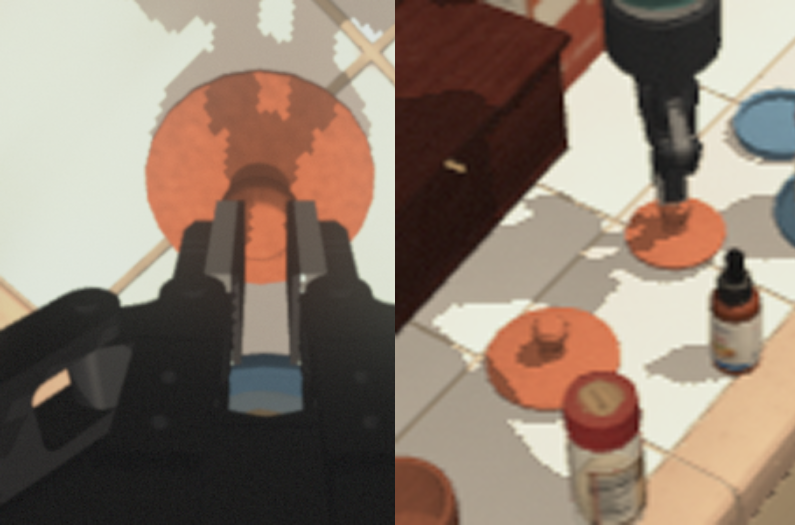

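The crop shows the closed fingers directly over the knob with the knob visible through the gap, so the finger ends are still above it: they reach less far than the reported TCP. I'll open, go lower and retry.

Call:
servo_tool:
  steps:
    - [0,0,0,0,0.045]
    - [0,0,0,0,0.045]
    - [0,0,0,0,0.045]
    - [0,0,0.005,0,0.045]
    - [0,0,0.005,0,0.045]
    - [0,0,0,0,0.01]
    - [0,0,0,0,0.01]
    - [0,0,0,0,0.01]
    - [0,0,0,0,0.01]
    - [0,0,0,0,0.01]

```text
time_s: 10.5
eef_pos: [0.5063, 0.074, 0.0027]
tool_rot: [0.923, 0.385, 0.0, -0.001]
contact_force: [0.9, -0.3, -1.3]
width: 0.0183
finger_force: 29.3
```

Call:
servo_tool:
  steps:
    - [0,0,0,0,0.045]
    - [0,0,0,0,0.045]
    - [0,0,0,0,0.045]
    - [0,0,0.005,0,0.045]
    - [0,0,0.006,0,0.045]
    - [0,0,0,0,0.01]
    - [0,0,0,0,0.01]
    - [0,0,0,0,0.01]
    - [0,0,0,0,0.01]
    - [0,0,0,0,0.01]

```text
time_s: 11.5
eef_pos: [0.5063, 0.074, -0.0082]
tool_rot: [0.923, 0.385, 0.001, -0.001]
contact_force: [0.3, -0.7, -1.7]
width: 0.0198
finger_force: 29.3
```

Call:
servo_tool:
  steps:
    - [0,0,-0.015,0,0.005]
    - [0,0,-0.025,0,0.005]
    - [0,0,-0.025,0,0.005]
    - [0,0,-0.025,0,0.005]
    - [0.025,-0.03,0,0,0.005]
    - [0.025,-0.03,0,0,0.005]
    - [0.025,-0.03,0,0,0.005]
    - [0.025,-0.03,0,0,0.005]
    - [0.025,-0.03,0,0,0.005]
    - [0,0,0,0,0.005]

```text
time_s: 12.5
eef_pos: [0.4874, 0.2723, 0.0826]
tool_rot: [0.922, 0.388, 0.001, -0.002]
contact_force: [0.5, -0.5, -1.0]
width: 0.0197
finger_force: 29.5
```

```bash
python3 - <<'E'
from h import *
c,im=look("w7"); print(bot.sense()["finger_force"]); go(.481,.377)
E
```

```text
[0.4874 0.2723 0.0826] [ 0.922  0.388  0.001 -0.002] 12.5 0.0197
29.546693922020495
tcp [0.4872 0.27   0.0823] tool shift [ 0.072  -0.0794  0.0003] q6 2.74
```

View pics/w7.png

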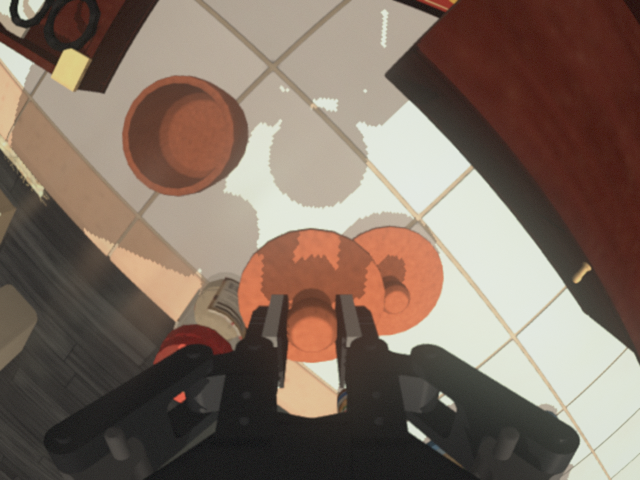

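The lid is held level with its flange at (312,295), the pot mouth is at (185,134), and the big lid at (397,280) is untouched. I'll measure the lid relative to the pot.

```bash
python3 - <<'E'
from h import *
im=cv2.imread("pics/w7.png")[...,::-1]; c=np.load("pics/w7.npy",allow_pickle=True).item()
print("pot",wmeas(c,im,(185,134),68,"red",.06))
P=lambda p,z:np.round(castw(c,p,z)*1000,1)
print("rim edges",[P(p,.06) for p in((123,138),(247,125),(187,76),(176,195))])
print("lid edges",[P(p,.105) for p in((238,300),(385,300),(312,229),(312,362))], "knob",P((312,332),.134))
E
```

```text
pot [486.1 381.5  66.9  67.6]
rim edges [array([462.8, 405.7,  60. ]), array([518. , 354.7,  60. ]), array([514.7, 399.5,  60. ]), array([461.2, 357.9,  60. ])]
lid edges [array([461.8, 297. , 105. ]), array([511.1, 248.8, 105. ]), array([510.5, 297.2, 105. ]), array([462.4, 248. , 105. ])] knob [486.7 272.8 134. ]
```

Call:
servo_tool:
  steps:
    - [0.02,-0.02,0,0,0.005]
    - [0.02,-0.02,0,0,0.005]
    - [0.02,-0.02,0,0,0.005]
    - [0.0175,-0.0185,0,0,0.005]
    - [0,0,0,0,0.005]
    - [0,0,0,0,0.005]
    - [0,0,0.01,0,0.005]
    - [0,0,0,0,0.005]
    - [0,0,0,0,0.005]
    - [0,0,0,0,0.005]

```text
time_s: 13.55
eef_pos: [0.4862, 0.3778, 0.0724]
tool_rot: [0.923, 0.385, 0.0, -0.001]
contact_force: [0.1, -0.4, -1.8]
width: 0.0198
finger_force: 29.6
```

```bash
python3 - <<'E'
from h import *
c,im=look("w8"); cv2.imwrite("pics/c8.png",cv2.resize(im[150:400,200:430],(690,750))[:600,...,::-1])
t=cams.get_image("top"); cv2.imwrite("pics/t8.png",t[...,::-1])
E
```

```text
[0.4862 0.3778 0.0724] [ 0.923  0.385  0.    -0.001] 13.55 0.0198
```

View pics/c8.png

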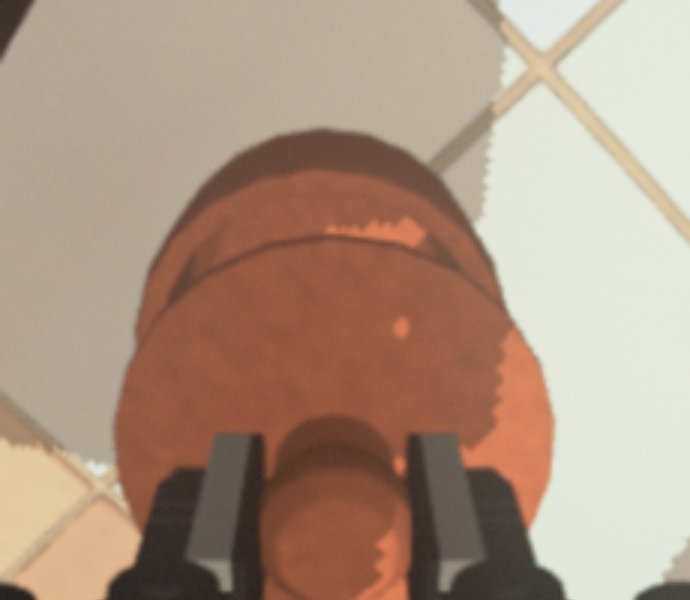

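```bash
python3 - <<'E'
from h import *
c=np.load("pics/w8.npy",allow_pickle=True).item(); s=bot.sense(); T=Ro.from_quat(s["tool_rot"]).inv(); e=np.array(s["eef_pos"]); print(e)
f=lambda u,v,z:np.round(T.apply(castw(c,(200+u/3,150+v/3),z)-e)[:2]*1000,1)
print("rim near",f(325,170,.06),"base near",f(325,128,.0),"rim L",f(137,325,.06),"R",f(505,310,.06),"ul",f(190,225,.06),"ur",f(462,230,.06))
print("lid near",f(334,236,.0966),"L",f(115,425,.0966),"R",f(553,425,.0966))
E
```

```text
[0.4864211  0.37826558 0.07272016]
rim near [36.5 -2.6] base near [34.3 -3.1] rim L [  8.  -37.1] R [10.8 29.9] ul [ 26.7 -26.5] ur [25.8 21.6]
lid near [34.3 -1. ] L [  4.5 -34.6] R [ 4.5 32.4]
```

Call:
servo_tool:
  steps:
    - [0.001,-0.002,0,0,0.005]
    - [0,0,0.008,0,0.005]
    - [0,0,0.008,0,0.005]
    - [0,0,0.006,0,0.005]
    - [0,0,0.003,0,0.005]
    - [0,0,0.003,0,0.005]
    - [0,0,0.002,0,0.005]
    - [0,0,0,0,0.005]
    - [0,0,0,0,0.005]
    - [0,0,0,0,0.005]

```text
time_s: 14.65
eef_pos: [0.4857, 0.3808, 0.0428]
tool_rot: [0.923, 0.385, 0.001, -0.001]
contact_force: [0.7, 0.3, -0.7]
width: 0.0197
finger_force: 29.6
```

Call:
servo_tool:
  steps:
    - [0,0,0.001,0,0.005]
    - [0,0,0,0,0.03]
    - [0,0,0,0,0.05]
    - [0,0,0,0,0.05]
    - [0,0,0,0,0.05]
    - [0,0,-0.02,0,0.05]
    - [0,0,-0.025,0,0.0854]
    - [0,0,-0.025,0,0.0854]
    - [0,0,-0.02,0,0.0854]
    - [0,0,0,0,0.0854]

```text
time_s: 15.65
eef_pos: [0.488, 0.382, 0.1353]
tool_rot: [0.923, 0.385, 0.004, -0.002]
contact_force: [-0.1, 0.7, -0.5]
width: 0.0853
finger_force: 0.0
```

```bash
python3 - <<'E'
from h import *
c,im=look("w9")
E
```

```text
[0.488  0.382  0.1353] [ 0.923  0.385  0.004 -0.002] 15.65 0.0853
```

View pics/w9.png

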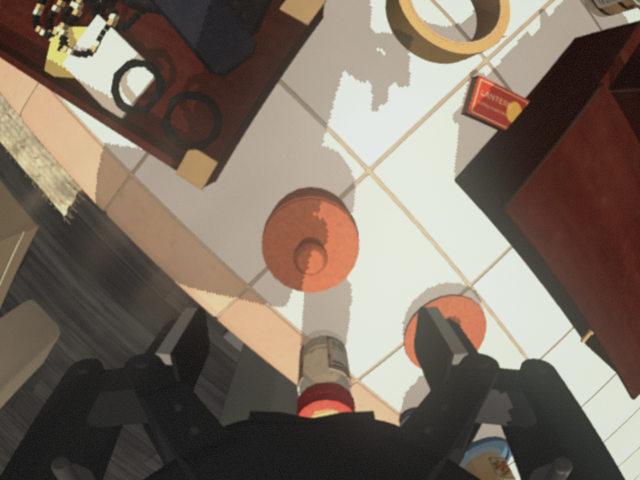

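The lid looks level and concentric on the pot at (310,240), the big lid at (446,330) is untouched, and the spice jar stands at (325,380). Next I'll move over the spice jar.

Call:
servo_tool:
  steps:
    - [-0.033,0.0025,0,0,0.0854]
    - [-0.033,0.0025,0,0,0.0854]
    - [-0.033,0.0025,0,0,0.0854]
    - [-0.032,0.0025,0,0,0.0854]
    - [0,0,0,0,0.0854]
    - [0,0,0,0,0.0854]
    - [0,0,0,0,0.0854]
    - [0,0,0,0,0.0854]
    - [0,0,0,0,0.0854]
    - [0,0,0,0,0.0854]

```text
time_s: 16.7
eef_pos: [0.4009, 0.2807, 0.1312]
tool_rot: [0.923, 0.385, 0.0, -0.001]
contact_force: [-0.4, 0.2, -0.0]
width: 0.0855
finger_force: 0.0
```

```bash
python3 - <<'E'
from h import *
c,im=look("w10"); R,G,B=[im[...,i].astype(int) for i in range(3)]
m=((R-B>0.55*R)&(R-G>.5*R)&(R>60)).astype(np.uint8); n,_,st,ce=cv2.connectedComponentsWithStats(m)
for i in range(1,n):
    if st[i,4]>300: print(st[i],ce[i].round(),np.round(castw(c,st[i,:2]+st[i,2:4]/2,.106)*1000))
E
```

```text
[0.4009 0.2807 0.1312] [ 0.923  0.385  0.    -0.001] 16.7 0.0855
[  506     0   134   190 11344] [597.  61.] [598. 244. 106.]
[278 219  54  68 577] [293. 247.] [403. 289. 106.]
```

```bash
python3 - <<'E'
from h import *
im=cv2.imread("pics/w10.png")[...,::-1]; c=np.load("pics/w10.npy",allow_pickle=True).item(); R,G,B=[im[...,i].astype(int) for i in range(3)]
hs=cv2.cvtColor(im.copy(),cv2.COLOR_RGB2HSV)
for th in(100,130,160):
    m=(((hs[...,0]<9)|(hs[...,0]>168))&(hs[...,1]>th)&(hs[...,2]>50)).astype(np.uint8); m[:150]=0
    n,_,st,ce=cv2.connectedComponentsWithStats(m)
    for i in range(1,n):
        if st[i,4]>200: print(th,st[i],ce[i].round(),np.round(castw(c,st[i,:2]+st[i,2:4]/2,.106)*1000))
for v in range(200,340,8): print(v,"".join("r" if (p[0]-p[2]>.5*p[0] and p[0]>60) else ("k" if p.sum()<120 else ".") for p in im[v,250:400:4].astype(int)))
E
```

```text
100 [615 150  25  46 599] [631. 166.] [609. 168. 106.]
100 [ 277  211   75   78 3021] [313. 247.] [408. 287. 106.]
130 [615 150  25  46 583] [631. 165.] [609. 168. 106.]
130 [ 278  217   73   71 2576] [313. 251.] [407. 286. 106.]
160 [616 150  24  40 395] [631. 163.] [611. 170. 106.]
200 ......................................
208 ......................................
216 .............r........................
224 ...........rrrrrrrrrrr................
232 ........rrrrrrrrrrrrrrrr..............
240 ........rrrr.r.......rrrr.............
248 .......rrrr...........rrr.............
256 .......rrrr...........rrrr............
264 ........rrr..........rrrr.............
272 .........rrrrr...r..rrrr..............
280 ..........rrrrrrrrrrrr................
288 ......................................
296 ......................................
304 ......................................
312 ......................................
320 ......................................
328 ......................................
336 ......................................
```

Call:
servo_tool:
  steps:
    - [0.006,0,0.01,0,0.0854]
    - [0,0,0.025,0,0.0854]
    - [0,0,0.025,0,0.0854]
    - [0,0,0.02,0,0.0854]
    - [0,0,0.01,0,0.0854]
    - [0,0,0.005,0,0.0854]
    - [0,0,0,0,0.0854]
    - [0,0,0,0,0.0854]
    - [0,0,0,0,0.0854]
    - [0,0,0,0,0.0854]
  newtons: 30

```text
time_s: 17.75
eef_pos: [0.4055, 0.2852, 0.0372]
tool_rot: [0.923, 0.385, 0.001, -0.001]
contact_force: [0.1, -0.3, -0.0]
width: 0.0851
finger_force: 0.0
```

Call:
servo_tool:
  steps:
    - [0,0,0,0,0.02]
    - [0,0,0,0,0.02]
    - [0,0,0,0,0.02]
    - [0,0,0,0,0.02]
    - [0,0,0,0,0.02]
    - [0,0,0,0,0.02]
    - [0,0,0,0,0.02]
    - [0,0,0,0,0.02]
    - [0,0,0,0,0.02]
    - [0,0,0,0,0.02]

```text
time_s: 18.75
eef_pos: [0.4049, 0.2849, 0.0365]
tool_rot: [0.923, 0.385, 0.001, -0.001]
contact_force: [-0.6, -0.7, 3.7]
width: 0.0439
finger_force: 30.6
```

Call:
servo_tool:
  steps:
    - [0,0,-0.015,0,0.02]
    - [0,0,-0.03,0,0.02]
    - [0,0,-0.035,0,0.02]
    - [0.002,0.032,0,0,0.02]
    - [0.003,0.033,0,0,0.02]
    - [0.002,0.033,0,0,0.02]
    - [0.003,0.033,0,0,0.02]
    - [-0.03,0.03,0,0,0.02]
    - [-0.03,0.03,0,0,0.02]
    - [-0.03,0.03,0,0,0.02]

```text
time_s: 19.75
eef_pos: [0.5045, 0.0708, 0.1145]
tool_rot: [0.923, 0.386, -0.001, -0.002]
contact_force: [0.4, 0.2, -1.6]
width: 0.0434
finger_force: 31.0
```

Call:
servo_tool:
  steps:
    - [-0.03,0.03,0,0,0.02]
    - [-0.03,0.03,0,0,0.02]
    - [-0.025,0.025,0,0,0.02]
    - [0,0,0,0,0.02]
    - [0,0,0,0,0.02]
    - [0,0,0,0,0.02]
    - [0,0,0,0,0.02]
    - [0,0,0,0,0.02]
    - [0,0,0,0,0.02]
    - [0,0,0,0,0.02]

```text
time_s: 20.75
eef_pos: [0.5063, -0.0474, 0.1155]
tool_rot: [0.923, 0.386, 0.001, -0.001]
contact_force: [0.3, -0.1, -0.6]
width: 0.0434
finger_force: 31.0
```

```bash
python3 - <<'E'
from h import *
c,im=look("w11"); go(.504,-.065,.055)
cv2.imwrite("pics/c11.png",np.hstack([im[:,80:480],cams.get_image("scene")[80:400,200:500].repeat(1,0).copy()[:480] if 0 else cv2.resize(cams.get_image("scene")[130:370,180:380],(400,480))])[...,::-1])
E
```

```text
[ 0.5063 -0.0474  0.1155] [ 0.923  0.386  0.001 -0.001] 20.75 0.0434
tcp [ 0.5063 -0.0475  0.1155] tool shift [-0.0141  0.0107  0.0604] q6 2.13
```

View pics/c11.png

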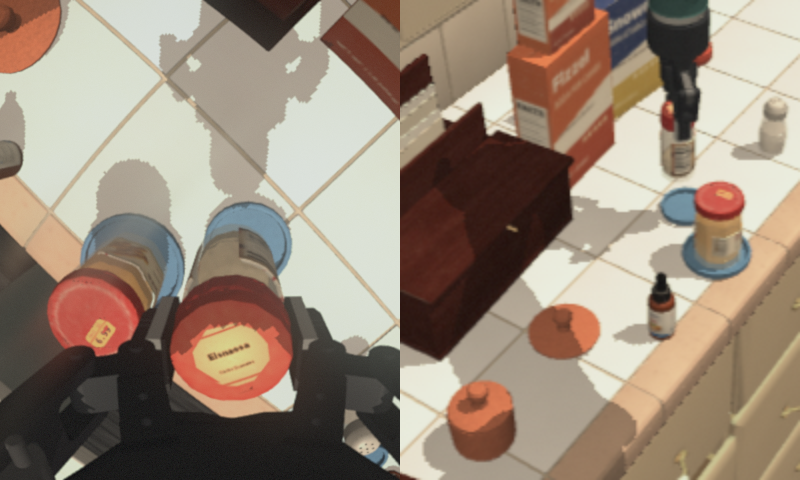

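The left half shows the held spice jar (cap at about (310,340) in full-image pixels) behind the middle dish. The right half shows the lid seated on the pot, the wide jar in its dish and the dropper still standing.

```bash
python3 - <<'E'
from h import *
c=np.load("pics/w11.npy",allow_pickle=True).item()
P=lambda u,v,z:np.round(castw(c,(u,v),z)*1000,1)
L,R,b=P(250,342,.185),P(373,342,.185),P(312,401,.185);print("cap",L,R,(L+R)/2,np.hypot(*(L-R)[:2]),"near",b,"label mid",P(314,352,.185))
print("dish",P(328,202,.012),P(372,240,.012))
E
```

```text
cap [494.9 -27.3 185. ] [525.1 -57.  185. ] [510.   -42.15 185.  ] 42.357171765829726 near [491.5 -61.1 185. ] label mid [508.  -45.4 185. ]
dish [530.4 -39.2  12. ] [534.3 -85.8  12. ]
```

Call:
servo_tool:
  steps:
    - [-0.008,0.006,0,0,0.02]
    - [-0.008,0.006,0,0,0.02]
    - [0,0,0.02,0,0.02]
    - [0,0,0.02,0,0.02]
    - [0,0,0.018,0,0.02]
    - [0,0,0.008,0,0.02]
    - [0,0,0.003,0,0.02]
    - [0,0,0.002,0,0.02]
    - [0,0,0,0,0.02]
    - [0,0,0,0,0.02]

```text
time_s: 21.85
eef_pos: [0.5043, -0.0678, 0.0452]
tool_rot: [0.923, 0.385, 0.001, -0.001]
contact_force: [-0.2, 0.2, -0.9]
width: 0.0436
finger_force: 31.1
```

Call:
servo_tool:
  steps:
    - [0,0,0.001,0,0.02]
    - [0,0,0,0,0.055]
    - [0,0,0,0,0.06]
    - [0,0,0,0,0.06]
    - [0,0,0,0,0.06]
    - [0,0,-0.015,0,0.06]
    - [0,0,-0.03,0,0.06]
    - [0,0,-0.035,0,0.06]
    - [0,0,-0.02,0,0.06]
    - [0,0,0,0,0.06]

```text
time_s: 22.85
eef_pos: [0.5066, -0.0686, 0.147]
tool_rot: [0.923, 0.385, 0.003, 0.001]
contact_force: [0.1, -0.2, 0.2]
width: 0.0604
finger_force: 0.0
```

```bash
python3 - <<'E'
from h import *
c,im=look("w12"); hs=cv2.cvtColor(im,cv2.COLOR_RGB2HSV)
m=(((hs[...,0]<9)|(hs[...,0]>168))&(hs[...,1]>130)&(hs[...,2]>50)).astype(np.uint8); n,_,st,ce=cv2.connectedComponentsWithStats(m)
for i in range(1,n):
    if st[i,4]>500: print(st[i],ce[i].round(),np.round(castw(c,st[i,:2]+st[i,2:4]/2,.111)*1000))
go(.405,.131)
E
```

```text
[ 0.5066 -0.0686  0.147 ] [0.923 0.385 0.003 0.001] 22.85 0.0604
[610   0  30  47 613] [629.  17.] [ 805. -105.  111.]
[ 375   10  152  140 3231] [445.  77.] [643. -47. 111.]
[ 276  225   68   65 2130] [309. 256.] [506. -67. 111.]
[ 124  234   86   88 4612] [164. 279.] [429. -11. 111.]
tcp [ 0.505  -0.0682  0.1449] tool shift [ 7.130e-02 -2.112e-01 -1.000e-04] q6 2.09
```

Call:
servo_tool:
  steps:
    - [0.014,-0.042,0,0,0.07]
    - [0.014,-0.042,0,0,0.07]
    - [0.014,-0.042,0,0,0.07]
    - [0.014,-0.042,0,0,0.07]
    - [0.014,-0.042,0,0,0.07]
    - [0,0,0,0,0.07]
    - [0,0,0,0,0.07]
    - [0,0,0,0,0.07]
    - [0,0,0,0,0.07]
    - [0,0,0,0,0.07]

```text
time_s: 23.9
eef_pos: [0.4039, 0.1287, 0.1437]
tool_rot: [0.923, 0.384, 0.0, -0.001]
contact_force: [0.0, -1.1, 0.2]
width: 0.0702
finger_force: 0.0
```

```bash
python3 - <<'E'
from h import *
c,im=look("w13"); cv2.imwrite("pics/c13.png",cv2.resize(im[160:400,190:450],(780,720))[:600,...,::-1]); go(.405,.132)
E
```

```text
[0.4039 0.1287 0.1437] [ 0.923  0.384  0.    -0.001] 23.9 0.0702
tcp [0.4039 0.1288 0.1437] tool shift [ 0.0031 -0.0015  0.    ] q6 2.51
```

View pics/c13.png

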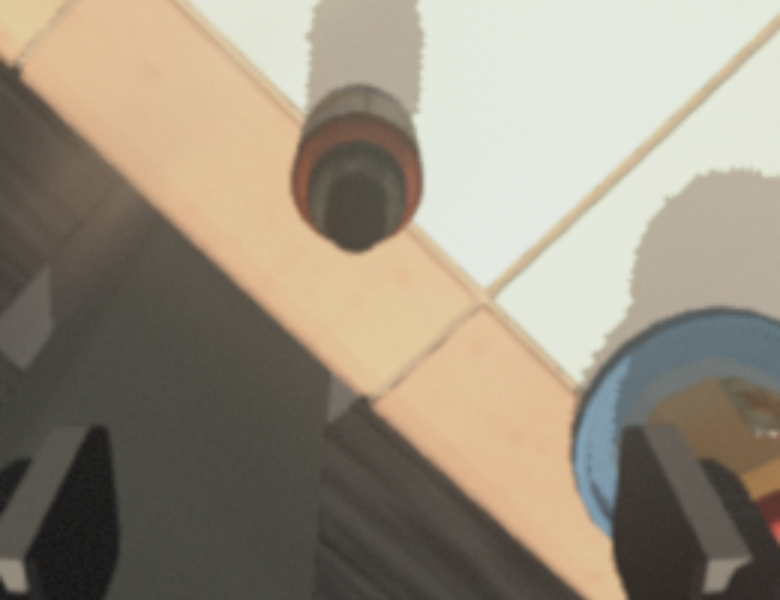

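The dropper's shoulder ring is centred at about (309,220) in full-image pixels, with its black tip at (309,232).

```bash
python3 - <<'E'
from h import *
c=np.load("pics/w13.npy",allow_pickle=True).item(); f=lambda u,v,z:np.round(castw(c,(190+u/3,160+v/3),z)*1000,1)
print(f(357,180,.07),"sides",f(292,180,.07),f(422,180,.07),"tip",f(356,222,.1),"base near",f(362,86,0.))
go(.4075,.1335)
E
```

```text
[412.7 141.8  70. ] sides [402.  152.5  70. ] [423.4 131.2  70. ] tip [411.4 140.5 100. ] base near [421.6 149.5   0. ]
tcp [0.4039 0.1288 0.1437] tool shift [ 0.0059 -0.0007  0.    ] q6 2.51
```

Call:
servo_tool:
  steps:
    - [0.005,-0.001,0,0,0.07]
    - [0.006,-0.001,0.01,0,0.07]
    - [0,0,0.025,0,0.07]
    - [0,0,0.025,0,0.07]
    - [0,0,0.025,0,0.07]
    - [0,0,0.025,0,0.07]
    - [0,0,0.02,0,0.07]
    - [0,0,0.012,0,0.07]
    - [0,0,0.005,0,0.07]
    - [0,0,0,0,0.07]
  newtons: 25

```text
time_s: 24.95
eef_pos: [0.4095, 0.1393, -0.0036]
tool_rot: [0.923, 0.385, -0.0, -0.001]
contact_force: [-0.6, -0.3, 0.1]
width: 0.0702
finger_force: 0.0
```

Call:
servo_tool:
  steps:
    - [0,0,0,0,0.07]
    - [0,0,0,0,0.015]
    - [0,0,0,0,0.015]
    - [0,0,0,0,0.015]
    - [0,0,0,0,0.015]
    - [0,0,0,0,0.015]
    - [0,0,0,0,0.015]
    - [0,0,0,0,0.015]
    - [0,0,0,0,0.015]
    - [0,0,0,0,0.015]

```text
time_s: 25.95
eef_pos: [0.4106, 0.1393, -0.0023]
tool_rot: [0.923, 0.385, 0.001, -0.001]
contact_force: [-0.3, -0.5, 6.0]
width: 0.0316
finger_force: 24.8
```

Call:
servo_tool:
  steps:
    - [0,0,-0.02,0,0.015]
    - [0,0,-0.04,0,0.015]
    - [0,0,-0.04,0,0.015]
    - [0,0,-0.04,0,0.015]
    - [0,0,-0.005,0,0.015]
    - [-0.02,0.02,0,0,0.015]
    - [-0.03,0.03,0,0,0.015]
    - [-0.03,0.03,0,0,0.015]
    - [-0.03,0.03,0,0,0.015]
    - [-0.03,0.03,0,0,0.015]

```text
time_s: 26.95
eef_pos: [0.4096, -0.0603, 0.1402]
tool_rot: [0.923, 0.385, -0.0, -0.002]
contact_force: [0.3, 0.0, -1.2]
width: 0.0316
finger_force: 25.3
```

Call:
servo_tool:
  steps:
    - [-0.03,0.03,0,0,0.015]
    - [-0.03,0.03,0,0,0.015]
    - [-0.03,0.03,0,0,0.015]
    - [-0.03,0.03,0,0,0.015]
    - [-0.03,0.035,0,0,0.015]
    - [-0.03,0.035,0,0,0.015]
    - [-0.02,0.02,0,0,0.015]
    - [0,0,0,0,0.015]
    - [0,0,0,0,0.015]
    - [0,0,0,0,0.015]

```text
time_s: 27.95
eef_pos: [0.4187, -0.3474, 0.1396]
tool_rot: [0.923, 0.386, 0.0, -0.002]
contact_force: [-0.6, -0.0, -0.3]
width: 0.0319
finger_force: 25.3
```

```bash
python3 - <<'E'
from h import *
c,im=look("w14"); go(.419,-.364,.005); R,B=im[...,0].astype(int),im[...,2].astype(int)
m=((B-R>0.12*B)&(B>70)).astype(np.uint8); n,_,st,ce=cv2.connectedComponentsWithStats(m)
for i in range(1,n):
    if st[i,4]>300: print(st[i],ce[i].round(),np.round(castw(c,ce[i],.012)*1000))
E
```

```text
[ 0.4187 -0.3474  0.1396] [ 0.923  0.386  0.    -0.002] 27.95 0.0319
tcp [ 0.419  -0.3473  0.1399] tool shift [-0.0121  0.0123  0.1348] q6 1.54
[ 40   0  66  31 788] [73. 17.] [402. -40.  12.]
[ 297  204   65   62 2991] [329. 233.] [ 422. -363.   12.]
```

Call:
servo_tool:
  steps:
    - [-0.005,0.006,0,0,0.015]
    - [-0.005,0.0065,0,0,0.015]
    - [0,0,0.025,0,0.015]
    - [0,0,0.03,0,0.015]
    - [0,0,0.03,0,0.015]
    - [0,0,0.025,0,0.015]
    - [0,0,0.01,0,0.015]
    - [0,0,0,0,0.015]
    - [0,0,0,0,0.015]
    - [0,0,0,0,0.015]

```text
time_s: 29.0
eef_pos: [0.4227, -0.366, 0.0224]
tool_rot: [0.923, 0.385, 0.001, 0.0]
contact_force: [-1.3, -0.5, -0.2]
width: 0.0316
finger_force: 25.3
```

```bash
python3 - <<'E'
from h import *
c,im=look("w15"); 
for v in range(150,340,6):
    print(v,"".join("b" if (p[2]-p[0]>.12*p[2] and p[2]>60) else ("k" if p.sum()<110 else ("o" if p[0]-p[2]>.35*p[0] else ".")) for p in im[v,230:400:3].astype(int)))
E
```

```text
[ 0.4227 -0.366   0.0224] [0.923 0.385 0.001 0.   ] 29.0 0.0316
150 .........................................................
156 .........................................................
162 .........................................................
168 .........................................................
174 .........................................................
180 .........................................................
186 .........................................................
192 .........................................................
198 .........................................................
204 .........................................................
210 .........................................................
216 .........................................................
222 .........................................................
228 .....................bbbbbbbbbbbbb.......................
234 .................bbbbbbbbbbbbbbbbbbbb....................
240 ..............bbbbbbbbbbbbbbbbbbbbbbbbb..................
246 ............bbbbbbbbbbbbbbbbbbbbbbbbbbbb
[... 247 characters left out ...]
bbbbb.............
276 ..........bb.bbbbb.oo.................bbbbbb.............
282 ..........bbbbbbb...o..................b.bb..............
288 ...........bb.bb........................bbb..............
294 ............bbb.........................bb...............
300 ......................ooooooooooo........................
306 ..................oooooooooooooooooo.....................
312 ................oooooooooooooooooooooo...................
318 ...............ooooooooooooooooooooooooo.................
324 ..............oooooooooo.......oooooooooo................
330 o............ooooooo.k.kkkk.k......ooooooo...............
336 .............ooooo..kk..kkkk..k......ooooo..............o
```

```bash
python3 - <<'E'
from h import *
im=cv2.imread("pics/w15.png")[...,::-1]; c=np.load("pics/w15.npy",allow_pickle=True).item(); s=bot.sense(); T=Ro.from_quat(s["tool_rot"]).inv(); e=np.array(s["eef_pos"]); print(e,s["time_s"])
f=lambda u,v,z:np.round(T.apply(castw(c,(u,v),z)-e)[:2]*1000,1)
print("dish near",f(311,226,.012),"L",f(259,270,.012),"R",f(360,270,.012),"bottle near",f(315,256,.0247),f(315,260,.0247))
b=[int(p[2])-int(p[0]) for p in im[216:300:2,315]];print(b); print(im[216:300:4,315].tolist())
E
```

```text
[ 0.42259746 -0.36592256  0.0223673 ] 29.05
dish near [27.1 -1.3] L [  2.5 -29.7] R [ 2.4 25.4] bottle near [14.9  0.7] [12.8  0.7]
[-26, -26, -27, -8, 10, 23, 25, 23, 22, 22, 26, 24, 24, 25, 24, 26, 25, 26, 27, 15, -15, 12, 15, -12, -19, -20, -19, -23, -23, -23, -24, -23, -23, -22, -22, -22, -25, -23, -24, -25, -23, -28]
[[180, 170, 154], [183, 171, 156], [81, 89, 91], [99, 115, 124], [95, 111, 117], [93, 111, 119], [96, 112, 120], [96, 112, 120], [94, 110, 119], [93, 110, 120], [79, 67, 64], [73, 81, 88], [119, 112, 100], [120, 113, 101], [124, 115, 101], [126, 117, 102], [128, 120, 105], [128, 119, 106], [130, 120, 105], [129, 119, 105], [111, 100, 88]]
```

Call:
servo_tool:
  steps:
    - [0,-0.002,0.005,0,0.015]
    - [0,0,0.006,0,0.015]
    - [0,0,0.004,0,0.015]
    - [0,0,0.002,0,0.015]
    - [0,0,0.001,0,0.015]
    - [0,0,0,0,0.015]
    - [0,0,0,0,0.015]
    - [0,0,0,0,0.015]
    - [0,0,0,0,0.015]
    - [0,0,0,0,0.015]

```text
time_s: 30.05
eef_pos: [0.42, -0.3631, 0.0027]
tool_rot: [0.923, 0.385, 0.0, -0.001]
contact_force: [-0.1, 0.5, 1.5]
width: 0.0315
finger_force: 25.4
```

Call:
servo_tool:
  steps:
    - [0,0,0,0,0.03]
    - [0,0,0,0,0.04]
    - [0,0,0,0,0.055]
    - [0,0,0,0,0.06]
    - [0,0,0,0,0.06]
    - [0,0,0,0,0.06]
    - [0,0,-0.02,0,0.06]
    - [0,0,-0.04,0,0.06]
    - [0,0,-0.04,0,0.06]
    - [0,0,-0.04,0,0.06]

```text
time_s: 31.05
eef_pos: [0.4197, -0.3632, 0.1439]
tool_rot: [0.923, 0.385, 0.0, -0.001]
contact_force: [-0.3, -0.2, 0.2]
width: 0.06
finger_force: 0.0
```

Call:
servo_tool:
  steps:
    - [0,0,-0.03,0,0.06]
    - [-0.03,0.03,0,0,0.06]
    - [-0.03,0.03,0,0,0.06]
    - [-0.03,0.03,0,0,0.06]
    - [-0.03,0.03,0,0,0.06]
    - [-0.02,0.02,0,0,0.06]
    - [0,0,0,0,0.06]
    - [0,0,0,0,0.06]
    - [0,0,0,0,0.06]
    - [0,0,0,0,0.06]

```text
time_s: 32.05
eef_pos: [0.4212, -0.5602, 0.1723]
tool_rot: [0.923, 0.386, 0.0, -0.001]
contact_force: [-0.5, -0.1, -0.6]
width: 0.0596
finger_force: 0.0
```

```bash
python3 - <<'E'
from h import *
print({k:np.round(v,3) for k,v in bot.sense().items() if k in("eef_pos","contact_force","time_s")})
a=cv2.imread("pics/top0.png")[...,::-1].copy(); t=cams.get_image("top"); cv2.imwrite("pics/t16.png",t[...,::-1]); c=cams.calibration("top")
RED=((80,110,50),(103,255,255))
for nm,uv,r,z in(("pot+lid",(149,222),26,.066),("big",(227,216),24,.016),("big0",(227,216),24,.016),("jar",(325,250),26,.105),("spice",(348,215),24,.111)):
    h=blob(a if nm=="big0" else t,uv,r,*RED); print(nm,circ(c,h,z),h.min(0),h.max(0))
print("salt diff",np.abs(a[195:240,415:455].astype(int)-t[195:240,415:455]).max(2).mean())
for v in range(230,268,2):
    print(v,"".join("b" if (p[2]-p[0]>.1*p[2] and p.sum()>150) else ("k" if p.sum()<190 else ("o" if p[0]-p[2]>.35*p[0] else ".")) for p in t[v,462:502].astype(int)))
E
```

```text
{'time_s': np.float64(32.05), 'eef_pos': array([ 0.421, -0.56 ,  0.172]), 'contact_force': array([-0.541, -0.144, -0.638])}
pot+lid [478.3 373.2  68.1  81.9] [131 207] [166 239]
big [501.8 210.3  84.7  85.6] [209 198] [245 234]
big0 [501.9 210.4  84.6  85.6] [209 198] [245 234]
jar [417.  -10.9  62.1  63.2] [311 230] [340 259]
spice [502.2 -67.9  41.5  49.8] [342 191] [361 214]
salt diff 18.338333333333335
230 ........................................
232 ........................................
234 ........................................
236 ................bb..bbbbb...............
238 ............bbbb.bb.b...................
240 ...........bbbbb........................
242 ..........bbbb..........................
244 .........bbbb........o..................
246 .........bbb.........oo.................
248 ........bbbb..........oooo....oo........
250 .........bbbb...........oooooo..b.......
252 ..........bbbb.............b...bb.......
254 ...........bbbbbb.......bbbb.bbb........
256 ............bbbbbbbbbbbbbbbbb...........
258 ...............bbbbbbbbbbb..............
260 ........................................
262 ........................................
264 ........................................
266 ........................................
```

```bash
python3 - <<'E'
from h import *
im=cv2.imread("pics/w9.png")[...,::-1]; c=np.load("pics/w9.npy",allow_pickle=True).item()
print("lid on pot",wmeas(c,im,(310,240),60,"red",.066),"knob",np.round(castw(c,(310,258),.094)*1000))
a,b=[cv2.cvtColor(cv2.imread(f"pics/{n}.png")[198:236,420:450],cv2.COLOR_BGR2GRAY).astype(np.float32) for n in("top0","t16")]
print("salt shift px",cv2.phaseCorrelate(cv2.Laplacian(a,cv2.CV_32F),cv2.Laplacian(b,cv2.CV_32F)))
from station import workorder
print(workorder.hand_in())
E
```

```text
lid on pot [485.5 382.5  66.5  69.1] knob [486. 383.  94.]
salt shift px ((-0.25716452865803774, 0.2065230993046896), 0.7423269788424174)
the job is handed in; nothing more can be done
None
```

I handed the job in at about 32 s. My last camera checks showed all three condiments upright near the centres of their dishes, the smaller lid seated on the pot, and the larger lid and salt shaker unmoved; the hand-in returned no verdict.

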